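# Top up the tin column and hold its key lock turned

## Robot

A 6-joint arm with a two-finger parallel gripper is mounted at the origin on a cart in front of the work surface, level with it; the furniture and walls round the work are solid. World frame = base frame: x ahead of the robot, y to its left, z up, the work surface at z = 0. Lengths are in mm, angles in rad, forces in N, time in s.
With the tool pointing down it reaches from about 275 to 750 mm from the base axis. Payload 10.2 kg.
Tool frame: the origin (TCP) lies midway between the tips of the shut fingers; the grasp point (between the pads) lies 19 mm behind it; z points along the fingers, y is the line along which they close (so a half turn about z gives the same grasp; the last joint's range is limited). The gripper opens to 85 mm and grips with 20 to 120 N. Pads are 22 mm wide; open, the fingers measure 114 mm over their backs; the gripper's body (76 mm by 85 mm) begins 54 mm behind the grasp point. The pads swing forward as they close: fully open they stand 13 mm farther back than shut.
Start: joints at [-1.466, 0.313, 1.498, -0, 1.331, -0.223], TCP at [169.017, -497.056, 231.294] pointing down, gripper open.
Joint ranges: [-2.94, 2.94], [-0.97, 2.17], [0.19, 2.56], [-1.23, 4.37], [0.02, 3.11], [-2.88, 2.88]. Speed limits (rad/s): [2.39, 2.39, 3.01, 3.14, 3.14, 3.14].

## Interface

Orientations are given as a unit quaternion [w, x, y, z].
In Python, from rig import ctrl gives the robot as it stands.
- The arm moves only by the tool send_rows, never from a script. Its argument "targets" is a list of rows, each a list of 7 numbers: the closure, from -1 (fully open) to 1 (shut), so that 0 is half open, then the shift along the tool's x, y, z in m, then the turn, a rotation vector about the tool's x, y, z in rad. In form: [[claw, dx, dy, dz, ax, ay, az], ...]. A call has exactly 10 rows; each row shifts and turns the commanded pose from where the row before left it, along the tool's axes as they then stand; what a row does not reach is not made up. A row lasts 1/8 s, in which the tool goes at most 62.5 mm and 10.7 degrees, less where a joint would pass 70% of its speed; a pose out of reach is approached as far as the arm can. A call with a gripper value outside its range is refused whole. The fingers move at their own pace and stop on an object; "squeeze" is the grip in N (left out, the last holds). Time passes only in rows, so rows that do not move let the fingers close, or fill a call up. It gives the time, the measured TCP pose, the force, the opening and the grip force at its end, in the units of the state.
- ctrl.sense(): the state, without advancing time (a new reading comes with each control period).
- ctrl.capture(name): name is "scene" or "top" or "wrist"; returns a dict with "img" (384x512x3 uint8, red, green, blue), "camera_matrix" (3x3 intrinsics, pixels), "R" (3x3) and "t" (3): a world point X has camera coordinates R X + t. Camera axes: x right, y down, z forward; pixel columns grow to the right and rows downward; lengths in mm; the calibration is good to about 2 mm. The wrist camera is an equidistant fisheye: a pixel r from the principal point sees the ray r / f radians off the axis. A picture is of the moment at which its call begins. There is no depth.
- ctrl.finish_job(): hands the job in; it is judged then, once.
Trained networks look in a picture, given as the dict that the camera call returned (one of the last four; its "shot" number tells which), for a name from the list of things; names that differ only in an ending like _2 or _b are one class to them, and where a whole thing is asked for, a point or a joint stands for the part that bears it (a point fixed in the world has none). Each returns a list of dicts, best first, with "score" (0 to 1); they miss things now and then, are a little off and sometimes report something else, mostly with a low value. They report only what shows in the picture. A call takes as long as a camera call.
- ctrl.boxes_of(query, picture): "extent" ([left, top, width, height] in pixels, round what is visible of it).
- ctrl.landmark_of(query, picture): "point" ([column, row] in pixels: a listed point, or the origin of a listed thing).
The state is a dict: "time_s": time; "joints": joint angles; "dq": joint speeds; "tau": joint torques, N m; "eef_pos": TCP position; "ee_rot": TCP orientation; "force": force on the tool from outside, world axes, zero at the start; "wrist_torque": the same for the moment, N m; "grip_width": opening from 0.0 (shut) to 1.0 (fully open); "grip_force": force on a finger pad.
Only numpy, scipy, OpenCV 4.12 (cv2) and the standard library are available. Lean on these libraries where they do the work, as an engineer would, in place of code of your own. Each camera call takes 0.05 s, during which the arm holds its last target. There are 200 camera calls.

## Task

Set the loose flat tin squarely on top of the two tins on the lock unit and let go of it. Then take the key from its wooden stand, push it fully home in the unit's keyhole (the pins inside are sticky, so it may need a little wiggling) and turn it a quarter clockwise, seen from above, so that the steel arm swings across the column of three tins. The lock is sprung, so finish while still gripping the key and holding it turned.

Things in the scene. Friction and masses are not known exactly. Their poses are not given: they have to be found in the camera images.
- loose_tin_mid (a point): centre of the loose closed flat tin standing alone on the desk: 62 mm along its own x, 95 mm along its own y, 22 mm high (z up); this point is 11 mm above its underside. Lid fixed shut, 0.08 to 0.17 kg. Take it across its 62 mm. It may go on the column either way round (a half turn is the same)
- column_tin_1_mid (a point): centre (11 mm above its underside) of the upper of the two equal tins stacked loose on the lock unit, same size and axes; its top face is 11 mm above this point. The third tin goes on it with its long sides and edges flush
- column_tin_0_mid (a point): centre of the lowest tin of the column, same size and axes
- column_place (a point): point on the lock unit's base plate (fixed, 6 mm thick) under the centre of the column; axes are the unit's: x across the tins, y along them, pointing away from the lock, z up. The lock's axis is 100 mm from here towards -y, in a 54 x 54 mm grey pedestal whose steel top is 107 mm above the desk
- keyhole (a point): centre of the keyhole, on top of the steel cover (z = 107 mm), on the lock's vertical axis; axes are the unit's. An upright slot 27 mm along y by 8 mm along x through the 6 mm cover; the key goes straight down with its bow along y, and is home when its foot is 33 mm below this point (bow 20 mm above the cover). It can turn only when home
- slot_floor (a point): floor of the slot in the turning plug, on the lock's axis, 33 mm below the keyhole; the key's foot rests here when home. On the way two small sticky sprung pins, 8 to 15 mm below the keyhole, press on the flat faces of the key and resist with some 5 to 10 N
- lock_plug (a joint): angle of the turning plug: 0 at rest, grows as the key turns clockwise seen from above, stop at 1.62. It carries a steel arm 112 mm long, 81 to 86 mm above the desk, pointing to the unit's -x at 0 and to +y, 8 mm above three tins, at 1.57. A spring returns it: 0.05 N m at 0, 0.12 at 1.57. The key has some 0.08 rad of play in it
- key_bow (a point): centre of the black bow (grip) of the key, upright in its wooden stand: bow 12 mm along x (grip across this), 36 mm along y, 32 mm high; below it a 6 mm round shank and at the foot a flat steel bit 24 mm along y, 6 mm along x, 12 mm high (20 x 4 mm in its lowest 3 mm). z up. Key 85 mm, 0.05 kg, the same after a half turn
- key_tip (a point): centre of the key's foot, 69 mm below key_bow along the key's z; the foot stands 30 mm deep in the stand, which is a fixed wooden block 60 x 70 x 40 mm high, so the bow begins 23 mm above the block. Between stand and lock, farther back, a fixed drawer cabinet 190 mm high (front at x = 0.63, y -0.02 to 0.16) is to be passed in front

How it is judged (in metres and radians):
On the way, in this order (a step that is already met when the one before it is completed fails the run):
1. the loose tin rests squarely on the column, let go (horizontal distance between loose_tin_mid and column_tin_1_mid below 0.01 m and angle between the y axis of loose_tin_mid and the y axis of column_tin_1_mid, either way round below 0.14 rad and z of loose_tin_mid in the frame of column_tin_1_mid between 0.018 and 0.026 m and contact force between the fingers and loose_tin below 0.1 N), for 0.2 s.
2. the key is fully home in the lock, not yet turned (horizontal distance between key_tip and slot_floor below 0.005 m and z of key_tip in the frame of slot_floor below 0.004 m and value of joint lock_plug below 0.4 rad), for 0.1 s.
3. the key is turned a quarter (value of joint lock_plug above 1.35 rad), for 0.2 s.
At the end, for the whole second after the job is handed in: The gripper still grips the key (over 1 N), upright and home within 5 mm, and keeps the plug turned beyond 1.35 rad; the third tin rests, let go, within 10 mm and 8 degrees on the tin below; the two lower tins stay in place within 12 mm (all of step 1 and value of joint lock_plug above 1.35 rad and velocity of joint lock_plug below 0.2 rad/s and horizontal distance between key_tip and slot_floor below 0.005 m and z of key_tip in the frame of slot_floor below 0.005 m and angle between key_tip's own z axis and vertical below 0.15 rad and contact force between the fingers and key above 1 N and horizontal distance between column_tin_0_mid and column_place below 0.012 m and horizontal distance between column_tin_1_mid and column_tin_0_mid below 0.012 m); the arm keeps its last pose, push and grip.
It fails at once if the loose tin falls from the column or is tipped over (angle between loose_tin_mid's own z axis and vertical above 0.5 rad).
It also fails if it takes over 72 s, if anything falls off the work surface, if the arm or the gripper's body presses on something with over 40 N, if the wrist force passes 120 N, or if a joint passes its speed limit or range.

## Working session

There is one attempt and no reset: what is moved stays moved. The work goes in short steps, Python scripts to look and compute and a tool call to move; the robot and the scene stay as the last step left them, time stands still between calls to the robot, and variables do not carry over. Pictures are saved under pics/ and viewed, at most 10 in all, crops included, and the job is handed in when it is done.

Besides the shell and the picture viewer there is one more tool, called after "Call:" by a JSON object that holds its "method" and its "body", one argument or row to a line. send_rows: Moves the arm, as the interface text tells. Its arguments: {"type":"object","properties":{"targets":{"type":"array"},"squeeze":{"type":"number"}},"required":["targets"]}

```bash
ls; mkdir -p pics; cat > h.py <<'E'
import numpy as np, cv2
from rig import ctrl
from scipy.spatial.transform import Rotation as Ro
def save(p,n): cv2.imwrite('pics/'+n+'.png',cv2.cvtColor(p['img'],cv2.COLOR_RGB2BGR))
def ray(p,uv,name):
    K=np.array(p['camera_matrix']);R=np.array(p['R']);t=np.array(p['t'])
    x=(uv[0]-K[0,2])/K[0,0];y=(uv[1]-K[1,2])/K[1,1]
    if name=='wrist':
        r=np.hypot(x,y);s=np.sin(r)/r if r>1e-9 else 1;d=np.array([x*s,y*s,np.cos(r)])
    else: d=np.array([x,y,1.])
    d=R.T@d; return -R.T@t,d/np.linalg.norm(d)
def atz(p,uv,name,z):
    o,d=ray(p,uv,name);return o+d*(z-o[2])/d[2]
def proj(p,X,name):
    K=np.array(p['camera_matrix']);c=np.array(p['R'])@np.array(X,float)+np.array(p['t'])
    if name=='wrist':
        th=np.arctan2(np.hypot(c[0],c[1]),c[2]);q=th/np.hypot(c[0],c[1]);a=c[:2]*q
    else: a=c[:2]/c[2]
    return a*[K[0,0],K[1,1]]+K[:2,2]
E
python3 - <<'E'
from h import *
np.set_printoptions(precision=1,suppress=True)
Z=dict(loose_tin_mid=11,column_tin_1_mid=39,column_tin_0_mid=17,column_place=6,keyhole=107,key_bow=79,key_tip=10)
for c in('scene','top'):
    p=ctrl.capture(c);save(p,c+'0')
    for n,z in Z.items():
        for r in ctrl.landmark_of(n,p)[:3]: print(c,n,r['score'],np.array(r['point']),atz(p,r['point'],c,z))
        
    for n in('loose_tin_mid','key_bow','column_tin_1_mid'):
        for r in ctrl.boxes_of(n,p)[:2]: print(c,'box',n,r['score'],r['extent'])
    print(-np.array(p['R']).T@p['t'])
E
```

```text
pics
scene loose_tin_mid 0.91 [250.7 241.2] [446.2  88.5  11. ]
scene column_tin_1_mid 0.73 [285.9 179.2] [ 524.  -110.4   39. ]
scene column_tin_0_mid 0.76 [290.3 182.1] [ 528.4 -132.8   17. ]
scene column_place 0.56 [288.2 192.5] [ 511.8 -106.5    6. ]
scene keyhole 0.55 [306.6 138.8] [ 543.7 -209.8  107. ]
scene key_bow 0.8 [159.7 264.9] [464.4 295.7  79. ]
scene key_tip 0.61 [168.1 292.3] [457.5 294.2  10. ]
scene box loose_tin_mid 0.88 [225.4, 220.9, 49.3, 41.9]
scene box key_bow 0.54 [147.5, 257.3, 18.5, 25.5]
scene box column_tin_1_mid 0.63 [269.0, 165.9, 34.5, 31.1]
[-34.2 528.2 610. ]
top loose_tin_mid 0.64 [247.9 220.2] [453.9  81.   11. ]
top column_tin_1_mid 0.74 [320.1 198.4] [ 513.8 -114.7   39. ]
top column_tin_0_mid 0.49 [318.8 199. ] [ 516.1 -114.1   17. ]
top column_place 0.96 [318.5 200.5] [ 513.8 -114.6    6. ]
top keyhole 0.78 [361.7 177.1] [ 559.4 -213.2  107. ]
top keyhole 0.21 [319.5 199.5] [ 498.6 -104.1  107. ]
top key_bow 0.43 [164.1 213.2] [459.4 297.3  79. ]
top box loose_tin_mid 0.76 [233.0, 209.6, 31.9, 25.3]
top box loose_tin_mid 0.41 [298.3, 197.1, 10.5, 8.5]
top box key_bow 0.58 [155.9, 210.3, 19.8, 6.1]
top box column_tin_1_mid 0.96 [302.4, 182.3, 38.1, 29.6]
[ 306.8   37.3 1177.2]
```

```bash
python3 - <<'E'
import cv2
t=cv2.imread('pics/top0.png');cv2.imwrite('pics/t1.png',cv2.resize(t[150:270,130:390],None,fx=3,fy=3,interpolation=cv2.INTER_CUBIC))
E
```

```text
(no output)
```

View pics/t1.png

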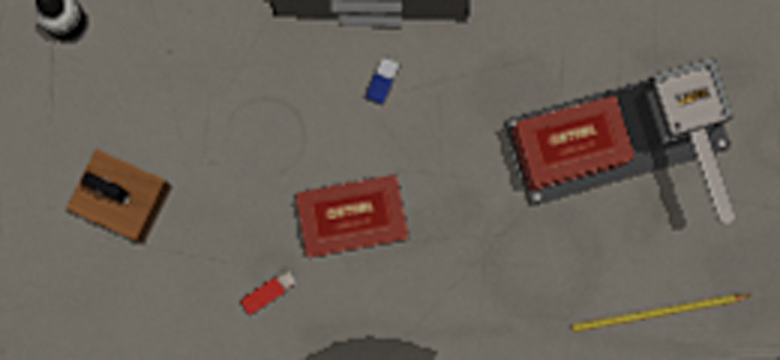

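View pics/scene0.png

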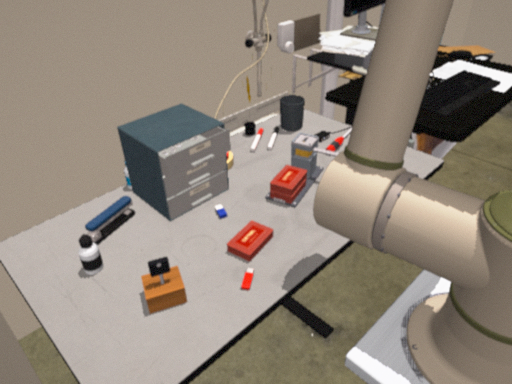

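The top view shows the loose tin at crop (352,217), the column at (572,140), the keyhole at about (693,97), 5 px below the network's estimate, and the key in its stand at (105,187). The scene view agrees. I'll go above the loose tin.

```bash
cat >> h.py <<'E'
def to(pos,yaxis_ang):
    """shift in present tool axes after turning about z so tool y lies (mod pi) at world angle"""
    s=ctrl.sense();R=Ro.from_quat(np.array(s['ee_rot'])[[1,2,3,0]]);M=R.as_matrix()
    cur=np.arctan2(M[1,1],M[0,1]);d=(yaxis_ang-cur+np.pi/2)%np.pi-np.pi/2
    az=-d # tool z is down
    M2=M@Ro.from_rotvec([0,0,az]).as_matrix()
    print('t',s['time_s'],'pos',np.round(s['eef_pos'],1),'ytool',round(cur,3),'tilt',np.round(M[:2,2],3),'j6',s['joints'][5],'F',np.round(s['force'],1),'w',s['grip_width'],s['grip_force'])
    print('az',round(az,4),'then shift m',np.round(M2.T@(np.array(pos)-s['eef_pos'])/1000,4),'before turn',np.round(M.T@(np.array(pos)-s['eef_pos'])/1000,4))
E
python3 - <<'E'
from h import *
to([450,85,200],0.16)
p=ctrl.capture('wrist');print(p['camera_matrix'],-np.array(p['R']).T@p['t'],p['R'])
E
```

```text
t 1.1 pos [ 169.  -497.   231.3] ytool -1.243 tilt [-0.  0.] j6 -0.22342139836202382 F [0.1 0.2 0.8] w 0.999078880297478 0.0
az -1.403 then shift m [0.5298 0.3701 0.0313] before turn [ 0.4534 -0.4606  0.0313]
[[297.31863964   0.         253.84778521]
 [  0.         297.31863964 187.47773509]
 [  0.           0.           1.        ]] [ 245.68398424 -471.84985645  374.08780278] [[ 3.22554868e-01 -9.46550483e-01 -7.34467836e-04]
 [-8.97983579e-01 -3.06249956e-01  3.15969075e-01]
 [-2.99305612e-01 -1.01257823e-01 -9.48769205e-01]]
```

Call:
{"method": "send_rows", "body": {
  "targets": [
    [-1,0,0,0,0,0,-0.1754],
    [-1,0,0,0,0,0,-0.1754],
    [-1,0,0,0,0,0,-0.1754],
    [-1,0,0,0,0,0,-0.1754],
    [-1,0,0,0,0,0,-0.1754],
    [-1,0,0,0,0,0,-0.1754],
    [-1,0,0,0,0,0,-0.1754],
    [-1,0,0,0,0,0,-0.1754],
    [-1,0.044,0.031,0.0026,0,0,0],
    [-1,0.044,0.031,0.0026,0,0,0]
  ],
  "squeeze": 60
}}

```text
time_s: 2.4
eef_pos: [216.5, -399.1, 225.8]
ee_rot: [-0.0, 0.649, 0.761, 0.0]
force: [1.4, -0.7, -0.1]
grip_width: 1.001
grip_force: 0.0
```

Call:
{"method": "send_rows", "body": {
  "targets": [
    [-1,0.044,0.031,0.0026,0,0,0],
    [-1,0.044,0.031,0.0026,0,0,0],
    [-1,0.044,0.031,0.0026,0,0,0],
    [-1,0.044,0.031,0.0026,0,0,0],
    [-1,0.044,0.031,0.0026,0,0,0],
    [-1,0.044,0.031,0.0026,0,0,0],
    [-1,0.044,0.031,0.0026,0,0,0],
    [-1,0.044,0.031,0.0026,0,0,0],
    [-1,0.044,0.031,0.0026,0,0,0],
    [-1,0.044,0.031,0.0026,0,0,0]
  ]
}}

```text
time_s: 3.65
eef_pos: [452.7, 85.4, 200.2]
ee_rot: [0.0, 0.648, 0.762, 0.0]
force: [0.3, -1.0, 0.5]
grip_width: 0.996
grip_force: 0.0
```

```bash
python3 - <<'E'
from h import *
to([450,85,200],0.16)
np.set_printoptions(precision=1,suppress=True)
p=ctrl.capture('wrist')
print(-np.array(p['R']).T@p['t'],p['R'])
for n,z in dict(loose_tin_mid=11,column_tin_1_mid=39,keyhole=107,key_bow=79).items():
    for r in ctrl.landmark_of(n,p)[:2]: print(n,r['score'],np.array(r['point']),atz(p,r['point'],'wrist',z))
save(p,'w1')
E
```

```text
t 3.65 pos [452.7  85.4 200.2] ytool 0.161 tilt [ 0.001 -0.   ] j6 -0.229255416587701 F [ 0.3 -1.   0.5] w 0.9958339696510438 0.0
az 0.0005 then shift m [ 0.0001 -0.0027  0.0002] before turn [ 0.0001 -0.0027  0.0002]
[439.6 164.5 343. ] [[ 1.   0.2 -0. ]
 [ 0.2 -0.9  0.3]
 [ 0.1 -0.3 -0.9]]
loose_tin_mid 0.71 [250.4 165.9] [449.1  80.9  11. ]
column_tin_1_mid 0.65 [279.8 316.5] [ 520.4 -112.4   39. ]
```

View pics/w1.png

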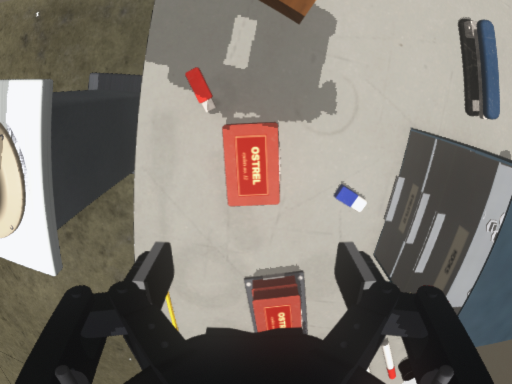

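The wrist view shows the loose tin's corners at about (223,124), (278,122), (280,205) and (228,206), ahead of the fingers. The column is at the bottom, around (277,300).

```bash
cat >> h.py <<'E'
def rect(p,name,c,z,h=90,s=2):
    """metric view of plane z around c (s px per mm) -> red blob rectangle in world"""
    n=2*h*s; g=(np.arange(n)+.5)/s-h
    X,Y=np.meshgrid(c[0]+g,c[1]+g)
    uv=np.array([proj(p,(x,y,z),name) for x,y in zip(X.ravel(),Y.ravel())],np.float32).reshape(n,n,2)
    im=cv2.remap(p['img'],uv[...,0],uv[...,1],cv2.INTER_LINEAR)
    hsv=cv2.cvtColor(im,cv2.COLOR_RGB2HSV)
    m=(((hsv[...,0]<12)|(hsv[...,0]>168))&(hsv[...,1]>110)&(hsv[...,2]>60)).astype(np.uint8)
    m=cv2.morphologyEx(m,cv2.MORPH_OPEN,np.ones((9,9)))
    k,l,st,cen=cv2.connectedComponentsWithStats(m)
    i=1+np.argmax(st[1:,4]);cs=cv2.findContours((l==i).astype(np.uint8),0,2)[0]
    (x,y),(w,hh),a=cv2.minAreaRect(max(cs,key=cv2.contourArea))
    if w>hh: a+=90;w,hh=hh,w
    return im,np.array([c[0]-h+x/s,c[1]-h+y/s]),(w/s,hh/s),np.deg2rad((a+90)%180-90)  # angle = world angle of tin x axis
E
python3 - <<'E'
from h import *
p=ctrl.capture('wrist')
r=rect(p,'wrist',(450,83),22);print(r[1:])
q=ctrl.capture('top')
print(rect(q,'top',(450,83),22)[1:])
print(rect(q,'top',(514,-115),50)[1:])
to([450,83,-2],r[3])
E
```

```text
(array([449.60377502,  84.33181763]), (60.17387008666992, 94.68435668945312), np.float64(0.20401796340543393))
(array([450.75,  57.5 ]), (19.0, 31.5), np.float64(-1.5707963267948966))
(array([ 515.80276489, -115.00917053]), (64.46170806884766, 99.90129089355469), np.float64(0.29145678246194895))
t 4.0 pos [451.8  82.5 200.3] ytool 0.159 tilt [ 0. -0.] j6 -0.23387487090951262 F [0.5 0.7 0.1] w 0.9981930321949035 0.0
az -0.0453 then shift m [ 0.0009 -0.0017  0.2023] before turn [ 0.0008 -0.0017  0.2023]
```

Call:
{"method": "send_rows", "body": {
  "targets": [
    [-1,0.0021,-0.0019,0,0,0,-0.031],
    [-1,0,0,0.034,0,0,0],
    [-1,0,0,0.034,0,0,0],
    [-1,0,0,0.034,0,0,0],
    [-1,0,0,0.034,0,0,0],
    [-1,0,0,0.034,0,0,0],
    [-1,0,0,0.02,0,0,0],
    [-1,0,0,0.012,0,0,0],
    [1,0,0,0,0,0,0],
    [1,0,0,0,0,0,0]
  ],
  "squeeze": 50
}}

```text
time_s: 5.25
eef_pos: [450.3, 85.2, -0.9]
ee_rot: [0.0, 0.636, 0.771, 0.0]
force: [-1.9, -1.2, 0.2]
grip_width: 0.695
grip_force: 53.4
```

Call:
{"method": "send_rows", "body": {
  "targets": [
    [1,0,0,0,0,0,0],
    [1,0,0,0,0,0,0],
    [1,0,0,0,0,0,0],
    [1,0,0,0,0,0,0],
    [1,0,0,-0.03,0,0,0],
    [1,0,0,-0.04,0,0,0],
    [1,0,0,-0.04,0,0,0],
    [1,0,0,-0.03,0,0,0],
    [1,0,0,0,0,0,0],
    [1,0,0,0,0,0,0]
  ]
}}

```text
time_s: 6.5
eef_pos: [449.2, 85.3, 137.2]
ee_rot: [-0.001, 0.636, 0.771, -0.0]
force: [-0.5, -0.5, -2.0]
grip_width: 0.693
grip_force: 54.8
```

```bash
python3 - <<'E'
from h import *
p=ctrl.capture('wrist');save(p,'w2')
to([514.5,-114.5,138],0.28)
z=ctrl.sense()['eef_pos'][2]
print(rect(p,'wrist',(450,83),z+24)[1:])
E
```

```text
t 6.55 pos [449.2  85.3 136.9] ytool 0.191 tilt [-0.002  0.   ] j6 -0.2606935688398616 F [ 0.   0.4 -2.6] w 0.694132706572166 54.78305518627167
az -0.0888 then shift m [-0.2101  0.0076 -0.0012] before turn [-0.2086  0.0262 -0.0012]
(array([448.07330322,  87.43048859]), (60.486480712890625, 95.375732421875), np.float64(0.20963986317707756))
```

View pics/w2.png

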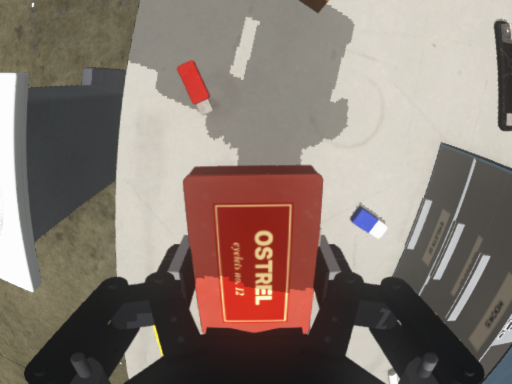

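The tin is held squarely, at image centre (253,250). I'll carry it past the column, over the lock, so the wrist camera gets a clear view of the column and keyhole.

Call:
{"method": "send_rows", "body": {
  "targets": [
    [1,0,0,-0.01,0,0,-0.089],
    [1,-0.01,0.002,-0.02,0,0,0],
    [1,-0.04,0.001,0,0,0,0],
    [1,-0.05,0.001,0,0,0,0],
    [1,-0.05,0.001,0,0,0,0],
    [1,-0.05,0.001,0,0,0,0],
    [1,-0.05,0.001,0,0,0,0],
    [1,-0.05,0.001,0,0,0,0],
    [1,-0.03,0,0,0,0,0],
    [1,0,0,0,0,0,0]
  ]
}}

```text
time_s: 7.8
eef_pos: [548.4, -231.1, 166.0]
ee_rot: [-0.001, 0.602, 0.798, -0.0]
force: [-0.6, 0.8, -2.1]
grip_width: 0.693
grip_force: 54.8
```

```bash
python3 - <<'E'
from h import *
for i in range(2): p=ctrl.capture('wrist')
save(p,'w3')
to([514.5,-114.5,100],0.28)
r=rect(p,'wrist',(515,-115),50);print(r[1:]);cv2.imwrite('pics/r3.png',cv2.cvtColor(r[0],cv2.COLOR_RGB2BGR))
np.set_printoptions(precision=1,suppress=True)
for n,z in dict(column_tin_1_mid=39,keyhole=107).items():
    for r in ctrl.landmark_of(n,p)[:2]: print(n,r['score'],np.array(r['point']),atz(p,r['point'],'wrist',z))
a=cv2.imread('pics/w3.png');b=cv2.imread('pics/r3.png');cv2.imwrite('pics/w3r.png',cv2.resize(np.hstack([a,cv2.resize(b,(384,384))]),(800,343)))
E
```

```text
t 7.9 pos [ 548.3 -229.   166.8] ytool 0.28 tilt [-0.002  0.002] j6 -0.872940961204179 F [ 0.8  0.  -1.8] w 0.6957602171287748 54.77172017097473
az 0.0001 then shift m [ 0.1193 -0.0008  0.067 ] before turn [ 0.1193 -0.0007  0.067 ]
(array([ 518.03761292, -115.84319305]), (60.96000671386719, 93.80000305175781), np.float64(0.28379406905746396))
column_tin_1_mid 0.61 [258.3  49.9] [ 518.5 -114.2   39. ]
```

View pics/w3r.png

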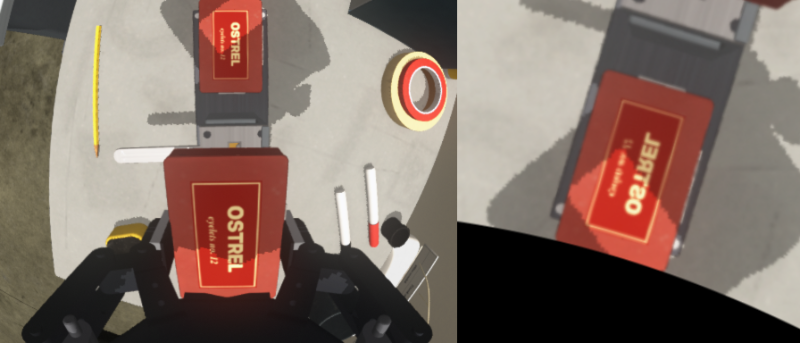

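```bash
python3 - <<'E'
from h import *
for i in range(2):
    p=ctrl.capture('wrist');s=ctrl.sense();t=np.array(s['eef_pos']);print(t)
    C=-np.array(p['R']).T@p['t'];print('cam-tcp',C-t)
    for dz in (21,24):
        r=rect(p,'wrist',t[:2],t[2]+dz,75);print(r[1:])
    r=rect(p,'wrist',(515,-115),50);print(r[1:])
E
```

```text
[ 548.65331064 -228.61709174  167.84595448]
cam-tcp [-22.4621981   76.86518951 142.59789672]
(array([ 547.58281504, -227.92116126]), (61.58068084716797, 97.24797821044922), np.float64(0.2954408381631939))
(array([ 547.13400065, -225.98860511]), (59.983585357666016, 94.89695739746094), np.float64(0.28473043649673585))
(array([ 517.89411163, -115.33996582]), (60.94792556762695, 95.00540161132812), np.float64(0.286051464265956))
[ 548.71933939 -228.7463872   168.04739656]
cam-tcp [-22.49702614  77.00306723 142.63972236]
(array([ 547.70558359, -227.95051165]), (61.54034423828125, 97.41093444824219), np.float64(0.29145678246194895))
(array([ 547.22453501, -226.04915972]), (60.18726348876953, 95.00186920166016), np.float64(0.2954408381631939))
(array([ 517.89160919, -115.27119446]), (61.08000183105469, 94.98001098632812), np.float64(0.2837941023469776))
```

Call:
{"method": "send_rows", "body": {
  "targets": [
    [1,0.03,0.0018,0,0,0,-0.005],
    [1,0.045,0,0,0,0,0],
    [1,0.03,0,0.01,0,0,0],
    [1,0.01,0,0.03,0,0,0],
    [1,0,0,0.03,0,0,0],
    [1,0,0,0.025,0,0,0],
    [1,0,0,0.01,0,0,0],
    [1,0,0,0.005,0,0,0],
    [1,0,0,0,0,0,0],
    [1,0,0,0,0,0,0]
  ]
}}

```text
time_s: 9.35
eef_pos: [518.7, -118.9, 58.8]
ee_rot: [0.001, 0.599, 0.8, 0.0]
force: [0.9, -0.3, -1.1]
grip_width: 0.696
grip_force: 54.8
```

```bash
python3 - <<'E'
from h import *
p=ctrl.capture('wrist');save(p,'w4');to([514,-115.5,49],.285)
p=ctrl.capture('scene');cv2.imwrite('pics/s4.png',cv2.resize(cv2.cvtColor(p['img'],4)[110:220,230:360],None,fx=3,fy=3,interpolation=2))
a=cv2.imread('pics/w4.png');b=cv2.imread('pics/s4.png');b=cv2.resize(b,(454,384));cv2.imwrite('pics/c4.png',cv2.resize(np.hstack([a,b]),(800,318)))
E
```

```text
t 9.4 pos [ 518.6 -118.9   58.8] ytool 0.285 tilt [ 0.001 -0.001] j6 -0.7308719250457606 F [ 0.2 -0.6 -2. ] w 0.6945388340379497 54.758779406547546
az 0.0002 then shift m [ 0.0046 -0.0035  0.0098] before turn [ 0.0046 -0.0035  0.0098]
```

View pics/c4.png

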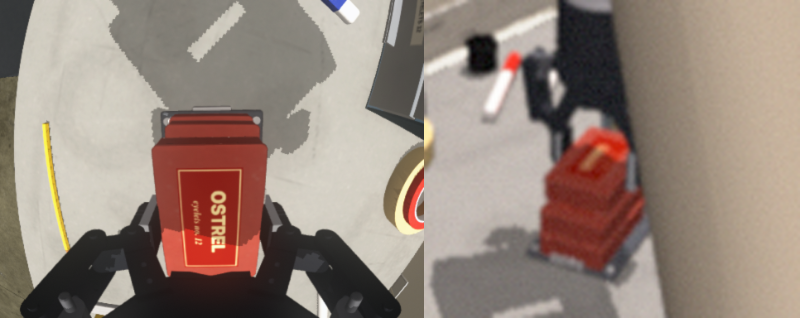

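The held tin sits centred over the column, with the lower tins' front edge showing just past its own at (212,125). I'll lower it and release.

Call:
{"method": "send_rows", "body": {
  "targets": [
    [1,0,0,0.006,0,0,0],
    [1,0,0,0.0025,0,0,0],
    [1,0,0,0.001,0,0,0],
    [1,0,0,0.0005,0,0,0],
    [1,0,0,0,0,0,0],
    [0.3,0,0,0,0,0,0],
    [-0.2,0,0,0,0,0,0],
    [-1,0,0,0,0,0,0],
    [-1,0,0,0,0,0,0],
    [-1,0,0,0,0,0,0]
  ]
}}

```text
time_s: 10.7
eef_pos: [518.2, -118.7, 47.8]
ee_rot: [-0.0, 0.599, 0.8, -0.0]
force: [0.5, -0.5, -0.5]
grip_width: 0.999
grip_force: 0.0
```

Call:
{"method": "send_rows", "body": {
  "targets": [
    [-1,0,0,0,0,0,0],
    [-1,0,0,0,0,0,0],
    [-1,0,0,-0.01,0,0,0],
    [-1,0,0,-0.02,0,0,0],
    [-1,0,0,-0.03,0,0,0],
    [-1,0,0,-0.04,0,0,0],
    [-1,0,0,-0.04,0,0,0],
    [-1,-0.02,0,-0.02,0,0,0],
    [-1,-0.04,0,0,0,0,0],
    [-1,-0.03,0,0,0,0,0]
  ]
}}

```text
time_s: 11.95
eef_pos: [543.9, -206.3, 209.1]
ee_rot: [0.001, 0.6, 0.8, 0.0]
force: [0.7, -0.1, -0.0]
grip_width: 1.001
grip_force: 0.0
```

```bash
python3 - <<'E'
from h import *
p=ctrl.capture('wrist');save(p,'w5')
to([462,296,200],.285)
r=rect(p,'wrist',(515,-115),72);print(r[1:])
np.set_printoptions(precision=1,suppress=True)
for n,z in dict(keyhole=107,column_tin_0_mid=17,key_bow=79).items():
    for r in ctrl.landmark_of(n,p)[:2]: print(n,r['score'],np.array(r['point']),atz(p,r['point'],'wrist',z))
E
```

```text
t 12.0 pos [ 544.2 -209.3  208.6] ytool 0.283 tilt [ 0.001 -0.002] j6 -0.8502092081177081 F [-0.6 -2.1 -0.8] w 0.9955897323947838 0.0
az -0.0021 then shift m [0.508  0.0632 0.0076] before turn [0.5081 0.0621 0.0076]
(array([ 517.61927032, -119.78137207]), (60.925689697265625, 95.10545349121094), np.float64(0.2978823909610649))
keyhole 0.8 [256.5 192.5] [ 547.4 -211.3  107. ]
```

View pics/w5.png

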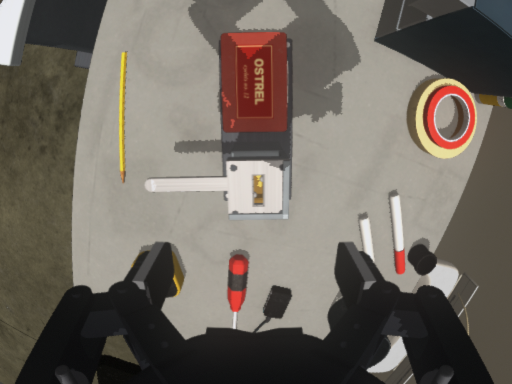

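The tin rests on the column at (255,82). The keyhole, its brass slot, is at (258,190) in the steel cover. I'll re-measure with the arm settled.

```bash
python3 - <<'E'
from h import *
np.set_printoptions(precision=2,suppress=True)
for i in range(2):
    p=ctrl.capture('wrist');print(ctrl.sense()['eef_pos'])
    print(rect(p,'wrist',(515,-115),72)[1:])
    for r in ctrl.landmark_of('keyhole',p)[:1]: print(r['score'],np.array(r['point']),atz(p,r['point'],'wrist',107))
hsv=cv2.cvtColor(p['img'],cv2.COLOR_RGB2HSV)[165:215,235:282]
m=((hsv[...,1]>90)&(hsv[...,0]<40)).astype(np.uint8)
k,l,st,c=cv2.connectedComponentsWithStats(m)
for j in range(1,k):
    if st[j,4]>20: print(st[j]+[235,165,0,0,0],c[j]+[235,165],atz(p,c[j]+[235,165],'wrist',107))
cr=cv2.cvtColor(p['img'],4)[150:225,215:300];cv2.imwrite('pics/k5.png',cv2.resize(cr,None,fx=6,fy=6,interpolation=2))
E
```

```text
[ 543.43 -204.45  208.43]
(array([ 517.66, -119.87]), (60.902957916259766, 94.92893981933594), np.float64(0.2991555484096909))
0.91 [259.6 196.3] [ 550.33 -212.1   107.  ]
[ 543.52 -204.16  208.43]
(array([ 517.65, -119.84]), (60.933353424072266, 95.09310913085938), np.float64(0.2970642012951653))
0.73 [259. 194.] [ 549.29 -209.54  107.  ]
[254 178   9  28 209] [257.9  191.87] [ 547.8  -207.93  107.  ]
```

View pics/k5.png

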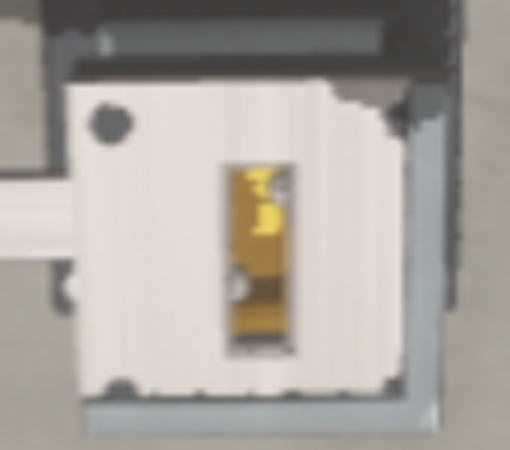

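Call:
{"method": "send_rows", "body": {
  "targets": [
    [-1,0,0,0,0,0,0.168],
    [-1,0,0,0,0,0,0.168],
    [-1,0,0,0,0,0,0.168],
    [-1,0,0,0,0,0,0.168],
    [-1,0.043,-0.0266,0,0,0,0],
    [-1,0.043,-0.0266,0,0,0,0],
    [-1,0.043,-0.0266,0,0,0,0],
    [-1,0.043,-0.0266,0,0,0,0],
    [-1,0.043,-0.0266,0,0,0,0],
    [-1,0.043,-0.0266,0,0,0,0]
  ]
}}

```text
time_s: 13.6
eef_pos: [492.3, 96.1, 208.5]
ee_rot: [0.0, 0.83, 0.558, 0.0]
force: [0.3, -0.6, 0.8]
grip_width: 1.001
grip_force: 0.0
```

Call:
{"method": "send_rows", "body": {
  "targets": [
    [-1,0.043,-0.0266,0,0,0,0],
    [-1,0.043,-0.0266,0,0,0,0],
    [-1,0.043,-0.0266,0,0,0,0],
    [-1,0.043,-0.0266,0,0,0,0],
    [-1,0,0,0,0,0,0],
    [-1,0,0,0,0,0,0],
    [-1,0,0,0,0,0,0],
    [-1,0,0,0,0,0,0],
    [-1,0,0,0,0,0,0],
    [-1,0,0,0,0,0,0]
  ]
}}

```text
time_s: 14.85
eef_pos: [459.5, 293.3, 208.1]
ee_rot: [-0.0, 0.83, 0.558, -0.0]
force: [-0.2, 0.4, -0.0]
grip_width: 0.998
grip_force: 0.0
```

```bash
python3 - <<'E'
from h import *
np.set_printoptions(precision=2,suppress=True)
p=ctrl.capture('wrist');save(p,'w6')
to([462,296,60],-.39)
for n,z in dict(key_bow=79,key_tip=10).items():
    for r in ctrl.landmark_of(n,p)[:2]: print(n,r['score'],np.array(r['point']),atz(p,r['point'],'wrist',z))
for r in ctrl.boxes_of('key_bow',p)[:2]:print(r)
u=np.array(proj(p,(462,296,79),'wrist'),int);print(u)
x0=max(u[0]-65,0);y0=max(u[1]-50,0)
a=cv2.cvtColor(p['img'],4);cv2.imwrite('pics/w6c.png',np.vstack([cv2.resize(a[y0:y0+100,x0:x0+130],None,fx=6,fy=6,interpolation=2)]));print(x0,y0)
s=ctrl.capture('scene');save(s,'s6')
E
```

```text
t 14.9 pos [459.5 293.4 208.1] ytool -0.387 tilt [-0.  0.] j6 0.7402126880101116 F [-0.1  0.3 -0.6] w 0.9974717030058812 0.0
az 0.003 then shift m [0.   0.   0.15] before turn [0.   0.   0.15]
key_bow 0.94 [254.8 170.7] [462.95 299.05  79.  ]
key_tip 0.67 [254.7 153.6] [463.75 300.96  10.  ]
{'extent': [249.8, 149.4, 10.0, 47.7], 'score': 0.84}
[255 173]
190 123
```

View pics/w6c.png

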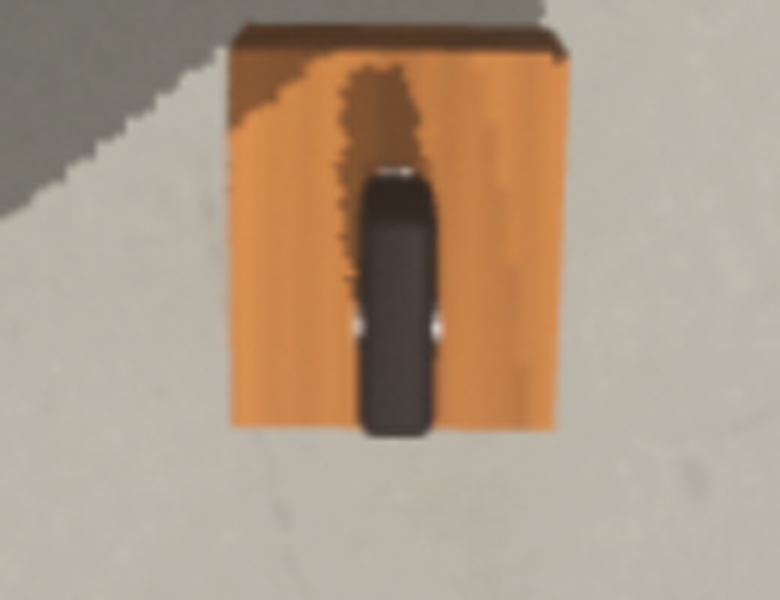

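```bash
python3 - <<'E'
from h import *
np.set_printoptions(precision=2,suppress=True)
p=ctrl.capture('wrist')
X=atz(p,(255.9,176.75),'wrist',95);print(X); to([X[0],X[1],60],-.387)
print(proj(p,(*ctrl.sense()['eef_pos'][:2],95),'wrist'))
E
```

```text
[463.25 297.71  95.  ]
t 15.15 pos [459.5 293.5 208.1] ytool -0.387 tilt [ 0. -0.] j6 0.7402488606323481 F [0.3 0.4 0.1] w 1.0024702799306258 0.0
az 0.0002 then shift m [0.01 0.   0.15] before turn [0.01 0.   0.15]
[253.76 182.43]
```

Call:
{"method": "send_rows", "body": {
  "targets": [
    [-1,0.005,0.0024,0,0,0,0],
    [-1,0,0,0.03,0,0,0],
    [-1,0,0,0.04,0,0,0],
    [-1,0,0,0.04,0,0,0],
    [-1,0,0,0.028,0,0,0],
    [-1,0,0,0.01,0,0,0],
    [1,0,0,0,0,0,0],
    [1,0,0,0,0,0,0],
    [1,0,0,0,0,0,0],
    [1,0,0,0,0,0,0]
  ],
  "squeeze": 40
}}

```text
time_s: 16.4
eef_pos: [463.8, 297.3, 60.6]
ee_rot: [0.0, 0.83, 0.558, 0.0]
force: [0.6, 0.2, 0.4]
grip_width: 0.145
grip_force: 0.7
```

Call:
{"method": "send_rows", "body": {
  "targets": [
    [1,0,0,0,0,0,0],
    [1,0,0,0,0,0,0],
    [1,0,0,0,0,0,0],
    [1,0,0,0,0,0,0],
    [1,0,0,0,0,0,0],
    [1,0,0,0,0,0,0],
    [1,0,0,0,0,0,0],
    [1,0,0,0,0,0,0],
    [1,0,0,0,0,0,0],
    [1,0,0,0,0,0,0]
  ]
}}

```text
time_s: 17.65
eef_pos: [463.9, 297.3, 60.6]
ee_rot: [0.0, 0.83, 0.558, 0.0]
force: [-0.9, -0.6, 5.9]
grip_width: 0.131
grip_force: 41.4
```

Call:
{"method": "send_rows", "body": {
  "targets": [
    [1,0,0,0,0,0,0],
    [1,0,0,0,0,0,0],
    [1,0,0,-0.015,0,0,0],
    [1,0,0,-0.02,0,0,0],
    [1,0,0,-0.03,0,0,0],
    [1,0,0,-0.03,0,0,0],
    [1,0,0,-0.03,0,0,0],
    [1,0,0,-0.025,0,0,0],
    [1,0,0,0,0,0,0],
    [1,0,0,0,0,0,0]
  ],
  "squeeze": 80
}}

```text
time_s: 18.9
eef_pos: [463.1, 297.0, 209.2]
ee_rot: [-0.0, 0.83, 0.558, -0.001]
force: [-0.7, 1.1, -0.9]
grip_width: 0.129
grip_force: 77.9
```

```bash
python3 - <<'E'
from h import *
np.set_printoptions(precision=4,suppress=True)
p=ctrl.capture('wrist');save(p,'w7')
to([547,-209.5,210],.287)
t=np.array(ctrl.sense()['eef_pos'])
print(proj(p,t+[0,0,35],'wrist'),proj(p,t+[0,0,-50],'wrist'))
for n,dz in dict(key_bow=19,key_tip=-50).items():
    for r in ctrl.landmark_of(n,p)[:2]: print(n,r['score'],np.array(r['point']),atz(p,r['point'],'wrist',t[2]+dz)-t)
E
```

```text
t 18.95 pos [463.1 297.  209. ] ytool -0.387 tilt [-0.002 -0.001] j6 0.7441123233589857 F [-0.2  0.8  0. ] w 0.131930814999346 77.8564453125
az -0.6738 then shift m [-0.5096 -0.0629 -0.0008] before turn [-0.4374  0.2688 -0.0008]
[253.1153 282.0892] [253.6617 209.173 ]
key_bow 0.85 [253.1 263.1] [-0.1286 -0.1079 19.    ]
key_tip 0.94 [252.9 208.7] [ -0.3599   0.5343 -50.    ]
```

View pics/w7.png

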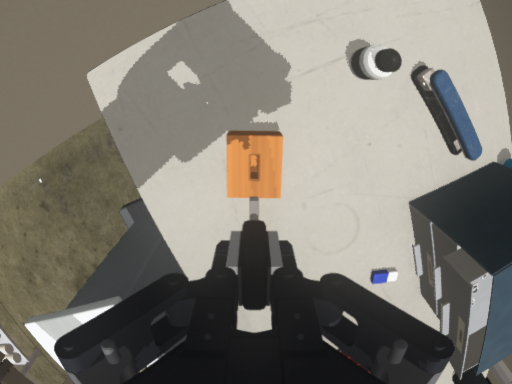

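The key hangs straight in the grip, bow (253,263) and foot (253,209), and it came out of the stand hole at (255,168). That hole calibrates the camera directly, since the key was pulled straight up out of it.

```bash
python3 - <<'E'
from h import *
np.set_printoptions(precision=2,suppress=True)
p=ctrl.capture('wrist');t=np.array(ctrl.sense()['eef_pos']);print(t)
c=cv2.cvtColor(p['img'],cv2.COLOR_RGB2HSV)[142:194,236:274]
v=c[...,2];print(np.median(v));
for th in(.5,.6,.7):
    k,l,st,cc=cv2.connectedComponentsWithStats((v<th*np.median(v)).astype(np.uint8))
    for j in range(1,k):
        if st[j,4]>25: u=cc[j]+[236,142];b=st[j][:2]+st[j][2:4]/2-.5+[236,142];print(th,st[j],u,atz(p,u,'wrist',40)-t,atz(p,b,'wrist',40)-t)
print(proj(p,(t[0],t[1],40),'wrist'))
E
```

```text
[463.31 297.09 209.28]
216.0
0.5 [15 30  7  7 36] [253.67 175.31] [  -4.12   -8.78 -169.28] [  -3.65   -8.59 -169.28]
0.6 [15 30  7  7 49] [254. 175.] [  -3.65   -8.59 -169.28] [  -3.65   -8.59 -169.28]
0.7 [ 14  13   9  24 117] [254.68 170.7 ] [  -1.13   -4.37 -169.28] [  -0.05    0.28 -169.28]
[254.14 166.71]
```

Call:
{"method": "send_rows", "body": {
  "targets": [
    [1,0,0,0,0,0,-0.1685],
    [1,0,0,0,0,0,-0.1685],
    [1,0,0,0,0,0,-0.1685],
    [1,0,0,0,0,0,-0.1685],
    [1,-0.0446,-0.0052,0,0,0,0],
    [1,-0.0446,-0.0052,0,0,0,0],
    [1,-0.0446,-0.0052,0,0,0,0],
    [1,-0.0446,-0.0052,0,0,0,0],
    [1,-0.0446,-0.0052,0,0,0,0],
    [1,-0.0446,-0.0052,0,0,0,0]
  ]
}}

```text
time_s: 20.35
eef_pos: [509.4, 30.3, 209.7]
ee_rot: [-0.0, 0.599, 0.801, -0.0]
force: [0.5, 0.5, -0.7]
grip_width: 0.123
grip_force: 77.9
```

Call:
{"method": "send_rows", "body": {
  "targets": [
    [1,-0.0446,-0.0052,0,0,0,0],
    [1,-0.0446,-0.0052,0,0,0,0],
    [1,-0.0446,-0.0052,0,0,0,0],
    [1,-0.0446,-0.0052,0,0,0,0],
    [1,-0.0446,-0.0052,0,0,0,0],
    [1,-0.0446,-0.0052,0,0,0,0],
    [1,0,0,0,0,0,0],
    [1,0,0,0,0,0,0],
    [1,0,0,0,0,0,0],
    [1,0,0,0,0,0,0]
  ]
}}

```text
time_s: 21.6
eef_pos: [555.4, -232.9, 210.3]
ee_rot: [0.0, 0.598, 0.801, 0.0]
force: [-0.0, 0.3, -1.1]
grip_width: 0.134
grip_force: 78.0
```

```bash
cat >> h.py <<'E'
def slot(p,c=(547.5,-209),z=107,h=28,s=6):
    n=2*h*s; g=(np.arange(n)+.5)/s-h
    X,Y=np.meshgrid(c[0]+g,c[1]+g)
    uv=np.array([proj(p,(x,y,z),'wrist') for x,y in zip(X.ravel(),Y.ravel())],np.float32).reshape(n,n,2)
    im=cv2.remap(p['img'],uv[...,0],uv[...,1],cv2.INTER_CUBIC)
    v=cv2.cvtColor(im,cv2.COLOR_RGB2HSV); a=cv2.inRange(v,(0,70,0),(45,255,255))|cv2.inRange(v,(0,0,0),(180,255,120))
    k,l,st,cc=cv2.connectedComponentsWithStats(a)
    for j in range(1,k):
        if 40*36/2<st[j,4]<500*36:
            cs=cv2.findContours((l==j).astype(np.uint8),0,2)[0]
            (x,y),(w,hh),an=cv2.minAreaRect(max(cs,key=cv2.contourArea))
            if w>hh: an+=90;w,hh=hh,w
            print('  blob',np.round([c[0]-h+x/s,c[1]-h+y/s],1),'size',round(w/s,1),round(hh/s,1),'ang',round(np.deg2rad((an+90)%180-90),3))
    return im
E
python3 - <<'E'
from h import *
np.set_printoptions(precision=4,suppress=True)
for i in range(2):
    p=ctrl.capture('wrist');save(p,'w8')
    im=slot(p);cv2.imwrite('pics/sl8.png',cv2.cvtColor(im,4))
    r=rect(p,'wrist',(516,-117),72);print(r[1:])
    for r in ctrl.landmark_of('keyhole',p)[:1]: print(r['score'],atz(p,r['point'],'wrist',107))
to([547.8,-208.6,165],.287)
t=np.array(ctrl.sense()['eef_pos'])
for n,dz in dict(key_bow=19,key_tip=-50).items():
    for r in ctrl.landmark_of(n,p)[:2]: print(n,r['score'],np.array(r['point']),atz(p,r['point'],'wrist',t[2]+dz)-t)
E
```

```text
blob [ 547.9 -208.6] size 8.6 27.0 ang 0.3
  blob [ 569.8 -194.5] size 11.1 32.5 ang 0.411
  blob [ 522.1 -195.5] size 5.2 6.0 ang 0.0
  blob [ 533.5 -185.4] size 8.5 28.0 ang -1.571
(array([ 517.8122, -119.827 ]), (60.91253662109375, 94.91622161865234), np.float64(0.29849894604293187))
0.77 [ 548.6746 -211.2116  107.    ]
  blob [ 547.8 -208.6] size 8.6 27.1 ang 0.291
  blob [ 569.8 -194.7] size 11.4 33.2 ang 0.403
  blob [ 522.1 -195.5] size 5.2 6.0 ang 0.0
  blob [ 533.6 -185.4] size 8.5 28.2 ang -1.571
(array([ 517.7815, -119.9656]), (60.94630813598633, 95.13927459716797), np.float64(0.2978029954710669))
0.74 [ 548.3451 -212.2418  107.    ]
t 21.8 pos [ 555.4 -233.5  210.2] ytool 0.288 tilt [ 0. -0.] j6 -0.8797981038126139 F [-0.7  0.2 -0.3] w 0.13049464762735408 77.9643201828003
az 0.0006 then shift m [ 0.026  -0.0002  0.0452] before turn [ 0.026  -0.0002  0.0452]
key_bow 0.77 [253.9 262.3] [-0.3987  0.6213 19.    ]
key_tip 0.89 [252. 208.] [ -1.8889   0.8248 -50.    ]
key_tip 0.62 [255.5 159.8] [ -9.4205  34.6083 -50.    ]
```

```bash
python3 - <<'E'
from h import *
p=dict(ctrl.capture('wrist'));t=np.array(ctrl.sense()['eef_pos'])
C=-np.array(p['R']).T@p['t'];off=C-t;print(off)
T=np.array([518.6,-118.9,58.8]);p['t']=-np.array(p['R'])@(T+off)
im=cv2.imread('pics/w4.png')[...,::-1]
ux=np.array([-.284,.959])
for u in range(126,186,1):
    c=im[u,245:265].mean(0).astype(int)
    print(u,c,[round(float((atz(p,(255,u),'wrist',z)[:2]-[547.85,-208.6])@ux),1) for z in(81.7,59.7,50,28,6)])
E
```

```text
[-22.97797748  76.8391146  142.80110067]
126 [135 130 121] [160.9, 158.4, 157.3, 154.8, 152.3]
127 [128 122 115] [160.5, 157.9, 156.8, 154.2, 151.6]
128 [108 102  98] [160.1, 157.4, 156.3, 153.6, 151.0]
129 [133 126 122] [159.7, 157.0, 155.8, 153.0, 150.3]
130 [162 155 151] [159.3, 156.5, 155.2, 152.4, 149.6]
131 [165 157 153] [158.9, 156.0, 154.7, 151.8, 149.0]
132 [149 142 137] [158.5, 155.5, 154.2, 151.2, 148.3]
133 [114 107 105] [158.0, 155.0, 153.7, 150.7, 147.6]
134 [76 72 72] [157.6, 154.5, 153.2, 150.1, 147.0]
135 [76 71 72] [157.2, 154.0, 152.6, 149.5, 146.3]
136 [81 66 65] [156.8, 153.6, 152.1, 148.9, 145.6]
137 [84 51 48] [156.4, 153.1, 151.6, 148.3, 144.9]
138 [84 42 36] [156.0, 152.6, 151.1, 147.7, 144.3]
139 [96 45 38] [155.6, 152.1, 150.6, 147.1, 143.6]
140 [125  55  46] [155.2, 151.6, 150.0, 146.5, 142.9]
141 [143  61  51] [154.7, 151.1, 149.5, 145.9, 142.2]
142 [145  62  52] [154.3, 150.6, 149.0, 145.3, 141.6]
143 [144  61  51] [153.9, 150.1, 148.5, 144.7, 140.9]
144 [140  60  49] [153.5, 149.6, 147.9, 144.1, 140.2]
145 [111  52  44] [153.1, 149.1, 147.4, 143.5, 139.
[... 1426 characters left out ...]
]
173 [88 37 30] [141.2, 135.1, 132.4, 126.3, 120.1]
174 [108  43  35] [140.8, 134.6, 131.8, 125.6, 119.4]
175 [134  54  44] [140.3, 134.0, 131.3, 125.0, 118.7]
176 [145  58  47] [139.9, 133.5, 130.7, 124.4, 118.0]
177 [146  58  47] [139.4, 133.0, 130.2, 123.7, 117.3]
178 [145  57  46] [139.0, 132.5, 129.6, 123.1, 116.6]
179 [144  57  46] [138.6, 132.0, 129.1, 122.5, 115.9]
180 [143  56  46] [138.1, 131.4, 128.5, 121.8, 115.1]
181 [143  56  46] [137.7, 130.9, 127.9, 121.2, 114.4]
182 [143  57  46] [137.2, 130.4, 127.4, 120.5, 113.7]
183 [143  57  46] [136.8, 129.9, 126.8, 119.9, 113.0]
184 [143  57  46] [136.4, 129.4, 126.3, 119.3, 112.2]
185 [143  57  46] [135.9, 128.8, 125.7, 118.6, 111.5]
```

The third tin sits about 4 mm off along y, within tolerance. The slot is pinned at (547.9,-208.6), yaw 0.295, so I'll move over it.

Call:
{"method": "send_rows", "body": {
  "targets": [
    [1,0.013,0.0002,0,0,0,-0.005],
    [1,0.013,0,0,0,0,0],
    [1,0,0,0.015,0,0,0],
    [1,0,0,0.02,0,0,0],
    [1,0,0,0.01,0,0,0],
    [1,0,0,0.0035,0,0,0],
    [1,0,0,0,0,0,0],
    [1,0,0,0,0,0,0],
    [1,0,0,0,0,0,0],
    [1,0,0,0,0,0,0]
  ]
}}

```text
time_s: 23.2
eef_pos: [548.2, -208.8, 161.8]
ee_rot: [0.0, 0.597, 0.803, 0.0]
force: [0.9, 0.5, -0.6]
grip_width: 0.128
grip_force: 78.0
```

```bash
python3 - <<'E'
from h import *
np.set_printoptions(precision=4,suppress=True)
p=ctrl.capture('wrist');save(p,'w9')
to([547.85,-208.6,125],.293)
t=np.array(ctrl.sense()['eef_pos'])
slot(p)
for n,dz in dict(key_bow=19,key_tip=-50).items():
    for r in ctrl.landmark_of(n,p)[:2]: print(n,r['score'],np.array(r['point']),atz(p,r['point'],'wrist',t[2]+dz)-t)
E
```

```text
t 23.25 pos [ 548.1 -208.8  161.8] ytool 0.292 tilt [ 0. -0.] j6 -0.8557615675974234 F [-0.1  0.1 -0.2] w 0.131524472728493 77.9605507850647
az -0.0008 then shift m [ 0.0003 -0.0002  0.0368] before turn [ 0.0003 -0.0002  0.0368]
  blob [ 566.7 -188.3] size 9.4 19.5 ang 0.498
  blob [ 522.2 -195.5] size 5.3 6.0 ang 0.0
  blob [ 533.4 -185.5] size 8.7 27.8 ang -1.571
key_bow 0.8 [254.3 261.6] [-0.3562  0.829  19.    ]
```

Now lower it in small steps and watch the force.

Call:
{"method": "send_rows", "body": {
  "targets": [
    [1,0,0,0.004,0,0,0],
    [1,0,0,0.002,0,0,0],
    [1,0,0,0.002,0,0,0],
    [1,0,0,0.002,0,0,0],
    [1,0,0,0,0,0,0],
    [1,0,0,0,0,0,0],
    [1,0,0,0,0,0,0],
    [1,0,0,0,0,0,0],
    [1,0,0,0,0,0,0],
    [1,0,0,0,0,0,0]
  ]
}}

```text
time_s: 24.6
eef_pos: [548.1, -208.8, 151.7]
ee_rot: [0.0, 0.597, 0.803, -0.0]
force: [0.5, -1.0, -0.0]
grip_width: 0.133
grip_force: 78.0
```

Call:
{"method": "send_rows", "body": {
  "targets": [
    [1,0,0,0.002,0,0,0],
    [1,0,0,0.002,0,0,0.02],
    [1,0,0,0.002,0,0,-0.04],
    [1,0,0,0.002,0,0,0.04],
    [1,0,0,0.002,0,0,-0.04],
    [1,0,0,0.002,0,0,0.02],
    [1,0,0,0,0,0,0],
    [1,0,0,0,0,0,0],
    [1,0,0,0,0,0,0],
    [1,0,0,0,0,0,0]
  ]
}}

```text
time_s: 25.85
eef_pos: [548.2, -208.8, 139.4]
ee_rot: [0.0, 0.597, 0.803, 0.0]
force: [4.1, -0.5, -2.7]
grip_width: 0.127
grip_force: 77.8
```

Call:
{"method": "send_rows", "body": {
  "targets": [
    [1,0,0,0.002,0,0,0.02],
    [1,0,0,0.002,0,0,-0.04],
    [1,0,0,0.002,0,0,0.04],
    [1,0,0,0.002,0,0,-0.04],
    [1,0,0,0.002,0,0,0.02],
    [1,0,0,0,0,0,0],
    [1,0,0,0,0,0,0],
    [1,0,0,0,0,0,0],
    [1,0,0,0,0,0,0],
    [1,0,0,0,0,0,0]
  ]
}}

```text
time_s: 27.1
eef_pos: [548.1, -208.8, 129.6]
ee_rot: [0.0, 0.597, 0.802, -0.0]
force: [-0.5, 1.0, -0.9]
grip_width: 0.127
grip_force: 78.1
```

```bash
python3 - <<'E'
from h import *
p=ctrl.capture('wrist')
t=np.array(ctrl.sense()['eef_pos']);s=ctrl.sense();print(s['force'],s['wrist_torque'],t)
for r in ctrl.landmark_of('key_bow',p)[:1]: print(np.array(r['point']),atz(p,r['point'],'wrist',t[2]+19)-t)
for r in ctrl.boxes_of('key_bow',p)[:1]: print(r)
E
```

```text
[-1.19280631  0.32113205 -0.91309294] [ 0.03507564  0.04272056 -0.02167479] [ 548.08844422 -208.7700511   129.61526822]
[253.5 263.1] [-0.49365454 -0.08146681 19.        ]
{'extent': [239.3, 204.2, 28.5, 106.5], 'score': 0.64}
```

Call:
{"method": "send_rows", "body": {
  "targets": [
    [1,0,0,0.0015,0,0,0],
    [1,0,0,0.0015,0,0,0.02],
    [1,0,0,0.001,0,0,-0.04],
    [1,0,0,0.001,0,0,0.02],
    [1,0,0,0.0005,0,0,0],
    [1,0,0,0,0,0,0],
    [1,0,0,0,0,0,0],
    [1,0,0,0,0,0,0],
    [1,0,0,0,0,0,0],
    [1,0,0,0,0,0,0]
  ]
}}

```text
time_s: 28.5
eef_pos: [548.2, -208.8, 124.7]
ee_rot: [0.0, 0.597, 0.802, 0.0]
force: [-1.9, 1.0, 4.4]
grip_width: 0.135
grip_force: 79.0
```

Call:
{"method": "send_rows", "body": {
  "targets": [
    [1,0,0,0.0004,0,0,0],
    [1,0,0,0.0004,0,0,0],
    [1,0,0,0.0003,0,0,0],
    [1,0,0,0,0,0,0],
    [1,0,0,0,0,0,0],
    [1,0,0,0,0,0,0],
    [1,0,0,0,0,0,0],
    [1,0,0,0,0,0,0],
    [1,0,0,0,0,0,0],
    [1,0,0,0,0,0,0]
  ]
}}

```text
time_s: 29.75
eef_pos: [548.3, -208.9, 124.6]
ee_rot: [0.001, 0.597, 0.802, -0.0]
force: [-3.6, 2.1, 12.9]
grip_width: 0.126
grip_force: 80.0
```

Call:
{"method": "send_rows", "body": {
  "targets": [
    [1,0,0,0,0,0,0.15],
    [1,0,0,0,0,0,0.15],
    [1,0,0,0,0,0,0.15],
    [1,0,0,0,0,0,0.15],
    [1,0,0,0,0,0,0.15],
    [1,0,0,0,0,0,0.15],
    [1,0,0,0,0,0,0.15],
    [1,0,0,0,0,0,0.15],
    [1,0,0,0,0,0,0],
    [1,0,0,0,0,0,0]
  ]
}}

```text
time_s: 31.0
eef_pos: [548.1, -209.1, 124.6]
ee_rot: [0.001, 0.946, 0.325, 0.0]
force: [-5.3, 1.4, 13.5]
grip_width: 0.13
grip_force: 80.0
```

```bash
python3 - <<'E'
from h import *
np.set_printoptions(precision=4,suppress=True)
to([548,-208.8,124.6],.293)
print(np.array(ctrl.sense()['wrist_torque']))
p=ctrl.capture('wrist')
for n in ('key_bow','lock_plug'):
    for r in ctrl.landmark_of(n,p)[:1]: print(n,r)
    for r in ctrl.boxes_of(n,p)[:1]: print(n,r)
E
```

```text
t 31.0 pos [ 548.1 -209.1  124.6] ytool -0.909 tilt [ 0.001 -0.001] j6 0.34516833937117475 F [-5.3  1.4 13.5] w 0.1300741527934216 80.03360509872437
az -1.2015 then shift m [ 0.0003 -0.      0.    ] before turn [ 0.0001 -0.0003  0.    ]
[0.2642 1.1146 0.0762]
key_bow {'point': [252.5, 262.6], 'score': 0.57}
key_bow {'extent': [241.1, 219.6, 26.7, 92.0], 'score': 0.82}Traceback (most recent call last):
  File "<stdin>", line 7, in <module>
ValueError: it knows: column_place, column_tin_0_mid, column_tin_1_mid, key_bow, key_tip, keyhole, loose_tin_mid, slot_floor
```

Call:
{"method": "send_rows", "body": {
  "targets": [
    [1,0,0,0,0,0,0.1],
    [1,0,0,0,0,0,0.1],
    [1,0,0,0,0,0,0.1],
    [1,0,0,0,0,0,0.06],
    [1,0,0,0,0,0,0.03],
    [1,0,0,0,0,0,0],
    [1,0,0,0,0,0,0],
    [1,0,0,0,0,0,0],
    [1,0,0,0,0,0,0],
    [1,0,0,0,0,0,0]
  ]
}}

```text
time_s: 32.4
eef_pos: [548.0, -208.9, 124.6]
ee_rot: [0.0, 0.991, 0.136, 0.0]
force: [-6.4, 1.6, 13.6]
grip_width: 0.129
grip_force: 80.1
```

```bash
python3 - <<'E'
from h import *
np.set_printoptions(precision=4,suppress=True)
to([548,-208.8,124.6],.293)
print(np.array(ctrl.sense()['wrist_torque']))
p=ctrl.capture('wrist')
for n in ('key_bow',):
    for r in ctrl.boxes_of(n,p)[:1]: print(n,r)
# steel arm: light, unsaturated pixels in plane z=86 around the lock axis, per unit-frame angle
h=cv2.cvtColor(p['img'],cv2.COLOR_RGB2HSV)
q=ctrl.capture('top');hq=cv2.cvtColor(q['img'],cv2.COLOR_RGB2HSV)
for nm,P,H in(('wrist',p,h),('top',q,hq)):
  for a in np.arange(-.2,1.91,.1):
    d=.295+np.pi-a   # from unit -x, clockwise
    o=[]
    for r in(50,65,80,95,105):
        u=proj(P,(547.9+r*np.cos(d),-208.7+r*np.sin(d),86),nm)
        i,j=int(round(u[1])),int(round(u[0]))
        o.append(tuple(int(x) for x in H[i,j,1:]) if 0<=i<384 and 0<=j<512 else None)
    print(nm,round(a,1),o)
E
```

```text
t 32.4 pos [ 548.  -208.9  124.6] ytool -1.298 tilt [ 0.    -0.001] j6 0.7350984101502536 F [-6.4  1.6 13.6] w 0.129197160349801 80.06823062896729
az 1.5502 then shift m [-0.0001 -0.0001 -0.    ] before turn [ 0.0001 -0.0001 -0.    ]
[0.3798 1.179  0.1128]
key_bow {'extent': [239.3, 221.2, 25.4, 90.8], 'score': 0.95}
wrist -0.2 [(20, 39), (9, 30), (18, 28), (18, 29), (17, 30)]
wrist -0.1 [(16, 31), (26, 30), (22, 160), (153, 190), (23, 196)]
wrist 0.0 [(16, 32), (25, 31), (33, 31), (180, 247), (23, 191)]
wrist 0.1 [(16, 32), (17, 30), (36, 35), (184, 238), (22, 200)]
wrist 0.2 [(12, 41), (17, 30), (8, 33), (36, 28), (35, 29)]
wrist 0.3 [(7, 35), (15, 33), (16, 31), (9, 30), (18, 29)]
wrist 0.4 [(7, 36), (15, 35), (8, 32), (6, 40), (9, 28)]
wrist 0.5 [(13, 39), (14, 37), (16, 31), (8, 31), (9, 29)]
wrist 0.6 [(12, 41), (13, 39), (7, 36), (6, 42), (12, 41)]
wrist 0.7 [(21, 196), (22, 205), (7, 37), (0, 39), (6, 43)]
wrist 0.8 [(22, 197), (22, 208), (18, 43), (12, 41), (7, 39)]
wrist 0.9 [(21, 197), (21, 206), (22, 46), (17, 45), (17, 44)]
wrist 1.0 [(22, 201), (22, 208), (21, 196), (22
[... 1313 characters left out ...]
 106), (54, 103), (57, 103)]
top 0.9 [(56, 104), (58, 96), (59, 100), (54, 94), (57, 94)]
top 1.0 [(56, 96), (59, 87), (58, 92), (56, 86), (56, 86)]
top 1.1 [(54, 89), (55, 83), (57, 81), (62, 70), (57, 71)]
top 1.2 [(61, 80), (55, 74), (60, 68), (59, 56), (44, 46)]
top 1.3 [(56, 77), (54, 66), (53, 53), (159, 69), (164, 73)]
top 1.4 [(55, 69), (77, 43), (24, 84), (255, 39), (228, 85)]
top 1.5 [(55, 60), (14, 88), (21, 87), (21, 98), (21, 146)]
top 1.6 [(61, 46), (169, 68), (161, 87), (128, 100), (107, 105)]
top 1.7 [(56, 50), (209, 72), (235, 64), (175, 70), (169, 71)]
top 1.8 [(57, 67), (153, 70), (155, 74), (171, 73), (108, 87)]
top 1.9 [(57, 80), (162, 74), (135, 53), (29, 70), (33, 70)]
```

The steel arm lies across the tins at about 1.5 rad, and the key is home with a downward push and a firm grip. I'm handing in.

```bash
python3 -c "
from rig import ctrl
print(ctrl.finish_job())"
```

```text
the job is handed in; nothing more can be done
None
```

I handed the job in at about 32 s. The third tin is let go on the column about 4 mm off centre along its length, and the key is fully home and still gripped with the plug at about 1.5 rad. The hand-in gave no verdict.

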